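Stack a stone tile over a cork sheet in a sprung tile box and hold it down

TASK

The sprung tile box already holds one stone tile: lay the cork sheet flat on it, then lay (do not drop) the second stone tile flat on the cork, all centred inside the wire guides. Then press the stack down with the fingertips until the upper tile's top face is level with the top of the cross rails at the two ends of the box, never driving the sprung floor to its bottom stop, and finish while still holding it there against the spring so that a clip could be fitted. Leave the salt shaker, the small tin and the flat round pot where they are.

Things in the scene. Friction and masses are not known exactly. Their poses are not given: they have to be found in the camera images.
- tile_box: Fixed wooden box, 114 x 82 x 40 mm high, on a 134 x 102 x 6 mm foot; open well 98 x 66 mm. Eight 5 mm steel wire guides rise in line with the well's faces: on the long sides at x = +-38 mm (middle open for fingers), on the ends at y = +-20 mm; upright to 84 mm, then leaning out 9 mm to 98 mm height. Origin: centre of underside, on the worktop; x along the long side, z up.
- lift (a joint): Travel of the box's sprung floor, m: 0 at rest (against its upper stop, even with all layers on it), grows downward, 0.032 at the bottom stop. Spring 7 N at 0 plus 400 N/m: 15 N at 0.020, of which the stack's weight carries 4 to 6 N.
- lift_top (a point): Centre of the top face of the sprung floor (88 x 56 mm wooden plate), 45 mm above the worktop at rest; moves straight down with it. Axes parallel to the box's.
- rail_level (a point): Point on the box's upright centre line level with the top of the two cross rails (4 mm steel wires joining the guides at each end), 63 mm above the worktop. The full stack's top is at 83 mm at rest, so level with the rails means 20 mm of travel.
- tile_low: Stone tile 90 x 58 x 15 mm, about 0.2 kg, lying on the sprung floor in the box from the start. Origin: centre of its underside; x along its length, y across, z thickness.
- tile_top: Identical stone tile 90 x 58 x 15 mm, about 0.2 kg, lying flat on the worktop outside the box. Origin: centre of its underside; x along its length, y across (grasp across the 58 mm), z thickness.
- cork_sheet: Stiff cork sheet 86 x 54 x 8 mm, 30 g, lying flat on the worktop. Origin: centre of its underside; x along its length, y across (grasp across the 54 mm), z thickness.
- salt: Bystander: salt shaker, 44 mm wide, 90 mm high. Origin: centre of its underside.
- tin: Bystander: small tin, 57 mm wide, 72 mm high. Origin: centre of its underside.
- pot: Bystander: flat round pot with a screw lid, 67 mm wide, 24 mm high. Origin: centre of its underside.
Mind the look-alikes: they are no part of the job. There is more than one size of the cork_sheet; the one meant has the size given above.

How it is judged:
By the outcome, as a careful person would: the job done as asked, in the order asked, and still so for the second after the job is handed in, while the arm keeps its last pose, push and grip.
It also fails if it takes over 64 s, if anything falls off the work surface, if the arm or the gripper's body presses on something with over 40 N, if the wrist force passes 120 N, or if a joint passes its speed limit or range.

ROBOT

A 7-joint arm with a two-finger parallel gripper is mounted at the origin on a cart in front of the work surface, level with it; the furniture and walls round the work are solid. World frame = base frame: x ahead of the robot, y to its left, z up, the work surface at z = 0. Lengths are in m, angles in degrees, forces in N, time in s.
With the tool pointing down it reaches from about 0.425 to 0.8 m from the base axis. Payload 8.3 kg.
Tool frame: the origin (TCP) lies midway between the tips of the shut fingers; the grasp point (between the pads) lies 19 mm behind it (robot.grasp_offset is the distance from the TCP to the grasp point, in m); z points along the fingers, y is the line along which they close (so a half turn about z gives the same grasp; the last joint's range is limited). The gripper opens to 85 mm and grips with 20 to 120 N. Pads are 22 mm wide; open, the fingers measure 114 mm over their backs; the gripper's body (76 mm by 85 mm) begins 54 mm behind the grasp point. The pads swing forward as they close: fully open they stand 13 mm farther back than shut.
Start: joints at [-78.547, 21.967, 0.94, 78.501, -0.361, 79.538, -2.664], TCP at [0.162, 0.604, 0.231] pointing down, gripper open.
Joint ranges: [-169.22, 169.22], [-14.56, 117.87], [-87.37, 89.26], [10.42, 133.3], [-82.24, 262.24], [0.94, 117.77], [-172.7, 172.7]. Speed limits (degrees/s): [136.94, 136.94, 172.46, 172.46, 180, 180, 180].

INTERFACE

Orientations are given as [roll, pitch, yaw] about the fixed x, y, z axes, in that order (R = Rz(yaw) Ry(pitch) Rx(roll)).
In Python, from rig import robot gives the robot as it stands. The module is installed in compiled form; this text tells all that it offers.
- The arm moves only by the tool arm_command, never from a script. Its argument "series" is a list of rows, each an object with "xyz": the shift along the world's x, y, z in mm, a list of three; "roll": the turn about the world's z in rad. A call has 1 to 12 rows; each row is the pose to reach, as a shift and turn from the pose commanded when the call began; what a row does not reach only later rows make up. A row lasts 1/12 s, in which the tool goes at most 41.7 mm and 7.16 degrees, less where a joint would pass 70% of its speed; a pose out of reach is approached as far as the arm can. A call with a gripper value outside its range is refused whole. "hand" is the opening, from 0 (shut) to 1 (fully open), set as the call begins (left out, the last holds). The fingers move at their own pace and stop on an object; "squeeze" is the grip in N (left out, the last holds). Time passes only in rows, so rows that repeat a pose let the fingers close. It gives the time, the measured TCP pose, the force, the opening and the grip force at its end, in the units of the state.
- robot.observe(): the state, without advancing time (a new reading comes with each control period).
- robot.snapshot(name): name is "scene" or "side" or "wrist"; returns a dict with "img" (400x640x3 uint8, red, green, blue), "mtx" (3x3 intrinsics, pixels), "k1" (the pictures are not rectified: a ray, as slopes to the right and down, at radius r is drawn at 1 + k1 r^2 times it, then the intrinsics apply), "T" (4x4, takes a point from camera to world coordinates); the wrist camera has in their place "hand_eye" (4x4, takes a point from camera to tool coordinates, whose origin is the TCP and whose axes are the flange's). Camera axes: x right, y down, z forward; pixel columns grow to the right and rows downward; lengths in m; the calibration is good to about 2 mm. A picture is of the moment at which its call begins: read the wrist's pose just before it. There is no depth.
- robot.finish_job(): hands the job in; it is judged then, once.
The state is a dict: "t": time; "joint_positions": joint angles; "joint_velocities": joint speeds; "effort": joint torques, N m; "position": TCP position; "tcp_rot": TCP orientation; "contact_force": force on the tool from outside, world axes, zero at the start; "torque": the same for the moment, N m; "gripper_width": finger opening in m; "grasp_force": force on a finger pad.
Only numpy, scipy, OpenCV 4.12 (cv2) and the standard library are available. Lean on these libraries where they do the work, as an engineer would, in place of code of your own. Each camera call takes 0.05 s, during which the arm holds its last target. There are 200 camera calls.

## Working session

There is one attempt and no reset: what is moved stays moved. The work goes in short steps, Python scripts to look and compute and a tool call to move; the robot and the scene stay as the last step left them, time stands still between calls to the robot, and variables do not carry over. Pictures are saved under pics/ and viewed, at most 10 in all, crops included, and the job is handed in when it is done.

Besides the shell and the picture viewer there is one more tool, called after "Emit:" as name(argument=value, ...) on one line, values as JSON. arm_command: Moves the arm, as the interface text tells. Its arguments: {"type":"object","properties":{"series":{"type":"array"},"hand":{"type":"number"},"squeeze":{"type":"number"}},"required":["series"]}

```bash
mkdir -p pics
cat > h.py <<'E'
import numpy as np, cv2, json
from rig import robot
from scipy.spatial.transform import Rotation as R
def snap(n):
    s=robot.observe(); d=robot.snapshot(n)
    if n=="wrist":
        T=np.eye(4); T[:3,:3]=R.from_euler('xyz',s['tcp_rot'],degrees=True).as_matrix(); T[:3,3]=s['position']
        d['T']=T@np.array(d['hand_eye'])
    d['T']=np.array(d['T']);d['mtx']=np.array(d['mtx']);return d
def rays(d,uv):
    uv=np.array(uv,float).reshape(-1,1,2)
    k=np.array([d['k1'],0,0,0,0],float)
    p=cv2.undistortPoints(uv,d['mtx'],k).reshape(-1,2)
    v=np.c_[p,np.ones(len(p))]@d['T'][:3,:3].T
    return d['T'][:3,3],v/np.linalg.norm(v,axis=1)[:,None]
def plane(d,uv,z):
    o,v=rays(d,uv); return o+v*((z-o[2])/v[:,2])[:,None]
def tri(ds,uvs):
    A=np.zeros((3,3));b=np.zeros(3);L=[]
    for d,u in zip(ds,uvs):
        o,v=rays(d,u);P=np.eye(3)-np.outer(v[0],v[0]);A+=P;b+=P@o;L.append((o,P))
    x=np.linalg.solve(A,b);return x,[np.linalg.norm(P@(x-o)) for o,P in L]
def proj(d,X):
    X=np.array(X,float).reshape(-1,3);Ti=np.linalg.inv(d['T']);c=X@Ti[:3,:3].T+Ti[:3,3]
    return cv2.projectPoints(c,np.zeros(3),np.zeros(3),d['mtx'],np.array([d['k1'],0,0,0,0.]))[0].reshape(-1,2)
def save(d,f,box=None,s=1):
    i=d['img'][:,:,::-1]
    if box: x0,y0,x1,y1=box;i=i[y0:y1,x0:x1]
    cv2.imwrite('pics/'+f,cv2.resize(i,None,fx=s,fy=s,interpolation=cv2.INTER_CUBIC))
E
python3 - <<'E'
from h import *
import pickle
s=robot.observe();print({k:np.round(v,3).tolist() for k,v in s.items()})
D={n:snap(n) for n in("scene","side","wrist")}
pickle.dump(D,open('d0.pkl','wb'))
for n,d in D.items(): print(n,d['T'].round(3).tolist(),d['mtx'][0,0],d['k1'])
# scene above, side below (within 800x600)
a=np.vstack([D['scene']['img'],D['side']['img']]);a=cv2.resize(a,None,fx=.75,fy=.75,interpolation=cv2.INTER_AREA)
save(D['scene'],'a.png',s=1.25);save(D['side'],'b.png',s=1.25)
E
```

```text
{'t': 0.0, 'joint_positions': [-78.546, 22.017, 0.939, 78.563, -0.361, 79.536, -2.665], 'joint_velocities': [0.089, -0.058, -0.071, -0.007, 0.017, 0.066, 0.01], 'effort': [-0.001, -62.76, 0.844, -37.182, 0.017, 0.014, 0.0], 'position': [0.162, 0.603, 0.23], 'tcp_rot': [-179.886, 0.003, 164.943], 'contact_force': [-0.398, -0.171, -0.436], 'torque': [-0.035, -0.025, -0.019], 'grasp_force': 0.0, 'gripper_width': 0.086}
scene [[0.637, -0.464, 0.616, 0.057], [-0.771, -0.391, 0.503, -0.541], [0.008, -0.795, -0.606, 0.587], [0.0, 0.0, 0.0, 1.0]] 408.47213333144 -0.0711207390155772
side [[0.999, -0.031, 0.039, 0.516], [-0.05, -0.601, 0.798, -1.12], [-0.001, -0.799, -0.602, 0.849], [0.0, 0.0, 0.0, 1.0]] 509.14795123181256 -0.0827364562229479
wrist [[0.26, 0.919, 0.298, 0.086], [0.966, -0.246, -0.083, 0.624], [-0.003, 0.31, -0.951, 0.372], [0.0, 0.0, 0.0, 1.0]] 286.73229622559757 0.013861102870646912
```

View pics/a.png

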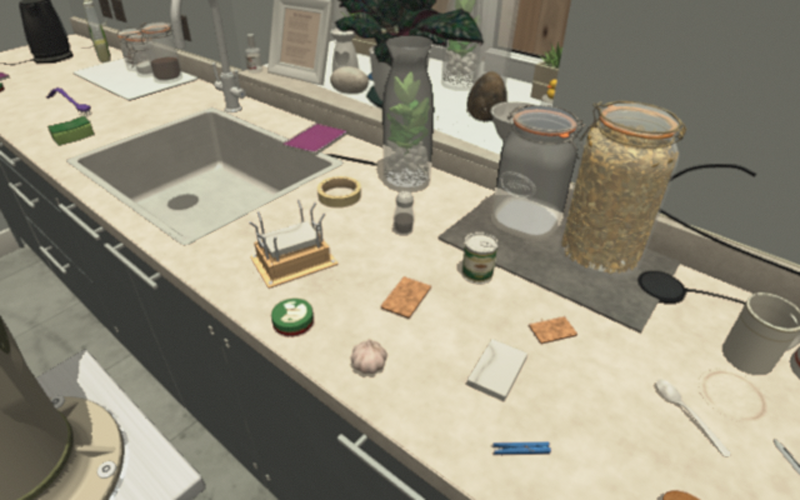

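View pics/b.png

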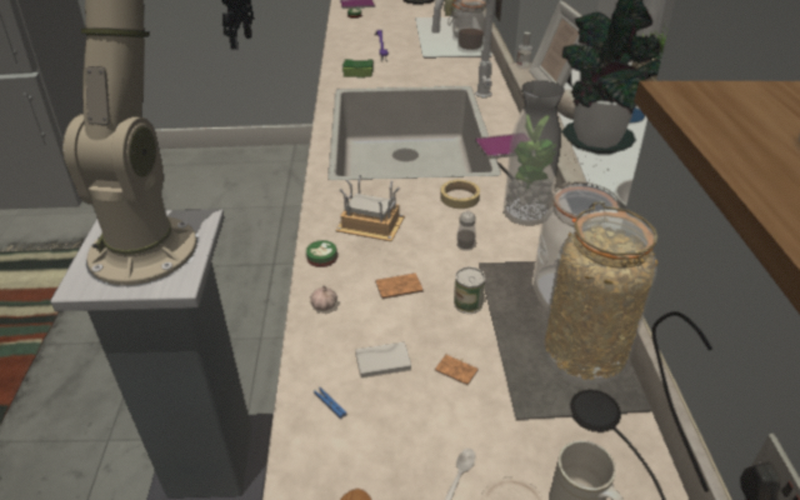

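The scene view shows the tile box at about (290,248), tile_top at (497,368), the pot at (293,316), the tin at (480,256) and the salt at (403,212). There are two cork pieces: A at (406,297), which looks larger, and B at (553,329), which looks smaller. I'll measure both and check them in a crop.

```bash
cat > m.py <<'E'
from h import *
import pickle
D=pickle.load(open('d0.pkl','rb'))
def quad(d,c,kind,r=34):
    im=d['img'];hsv=cv2.cvtColor(im,cv2.COLOR_RGB2HSV).astype(int);H,S,V=hsv[...,0],hsv[...,1],hsv[...,2]
    m=((S>110)&(H<20)) if kind=='cork' else ((S<28)&(V>90))
    w=np.zeros(m.shape,np.uint8);cv2.circle(w,tuple(int(x) for x in c),r,1,-1)
    m=cv2.morphologyEx((m&(w>0)).astype(np.uint8),cv2.MORPH_CLOSE,np.ones((3,3)))
    cs=cv2.findContours(m,cv2.RETR_EXTERNAL,cv2.CHAIN_APPROX_NONE)[0];return max(cs,key=cv2.contourArea).reshape(-1,2)
def rect(d,c,z):
    p=plane(d,c,z)[:,:2]*1000
    (x,y),(w,h),a=cv2.minAreaRect(p.astype(np.float32))
    if w<h:w,h,a=h,w,a-90
    return np.round([x,y,w,h,(a+90)%180-90],1).tolist()
E
python3 - <<'E'
from m import *
for n,cs,k,z in [('A',((325,237),(320,228)),'cork',.008),('B',((442,264),(365,295)),'cork',.008),('T',((398,294),(306,287)),'tile',.015)]:
    for v,c in zip(('scene','side'),cs):
        q=quad(D[v],c,k);print(n,v,len(q),rect(D[v],q,z),rect(D[v],q,z/2), q.min(0),q.max(0))
a=D['scene']['img'][155:355,180:480];b=D['side']['img'][130:330,220:420]
cv2.imwrite('pics/c.png',cv2.resize(np.hstack([a,b])[:,:,::-1],(800,320),interpolation=cv2.INTER_CUBIC))
x=np.hstack([D['scene']['img'][170:240,190:290],D['side']['img'][135:205,250:350]])
cv2.imwrite('pics/box.png',cv2.resize(x[:,:,::-1],(800,280),interpolation=cv2.INTER_CUBIC))
E
```

```text
A scene 89 [556.1, -151.0, 84.9, 51.5, 12.6] [559.6, -148.3, 85.4, 51.9, 12.6] [306 222] [343 253]
A side 82 [557.3, -152.1, 81.3, 51.6, 12.8] [557.5, -147.5, 81.7, 51.8, 12.8] [302 219] [336 237]
B scene 81 [643.5, -376.5, 63.3, 39.5, -34.5] [647.5, -375.3, 63.7, 39.8, -34.5] [424 254] [460 273]
B side 69 [646.4, -378.9, 61.4, 37.9, -35.4] [647.1, -375.4, 61.7, 38.0, -35.4] [349 285] [380 306]
T scene 109 [521.6, -350.3, 84.2, 52.4, 11.7] [527.7, -347.8, 85.3, 53.1, 11.7] [386 272] [419 312]
T side 28 [543.6, -353.5, 29.4, 8.7, 87.3] [543.9, -346.7, 29.7, 8.8, 87.3] [315 281] [319 291]
```

View pics/c.png

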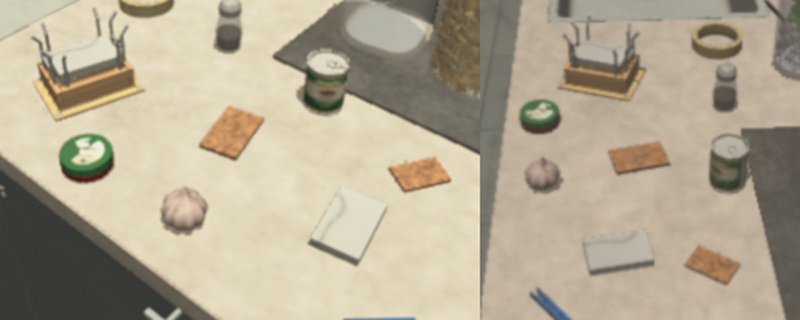

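View pics/box.png

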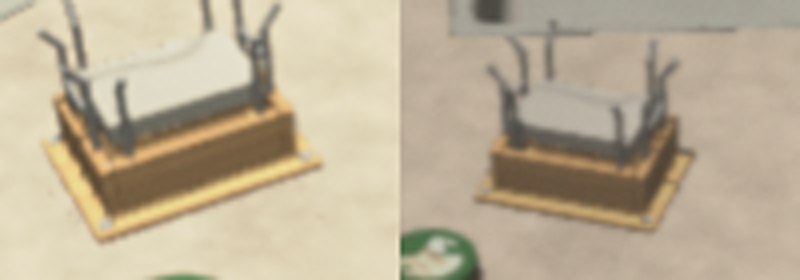

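Crop confirms: cork A at scene pixel (325,237) measures about 85x52 mm, matching the 86x54 sheet. B at (442,264) is about 63x39 mm, so it's the look-alike. The box's foot corners show clearly in both views at (200,205), (215,230), (270,211) in scene and (269,184), (314,192), (323,173) in side. Next I work out the box pose and the first move.

Run:
```python
from m import *
S,Q=D['scene'],D['side']
a=plane(S,[(200.5,205.5),(215,230),(270.2,210.7)],.006)*1e3;b=plane(Q,[(268.7,184.5),(313.7,192.2),(323.5,173.2)],.006)*1e3
print(a.round(),b.round())
# shared corners: which are same?
print('ctr',((a[0]+a[2])/2).round(),((b[0]+b[2])/2).round())
for n,d in D.items(): print(n,proj(d,[(.45,.1,0)]))
# tile top corners two-view triangulation, crop c scale 2.667
sc=lambda x,y:(180+x/8*3,155+y/8*3); sd=lambda x,y:(220+(x-480)*.4*1 if 0 else 220+(x-480)/1.6/1.0*0.625*1.0,130+y*.625)
# hstack width 500 -> 800: scale 1.6
sc=lambda x,y:(180+x/1.6,155+y/1.6); sd=lambda x,y:(220+(x-480)/1.6,130+y/1.6)
for nm,p,q in [('T near-right',(357,252),(655,262)),('T near-left',(311,235),(591,264)),('T farL',(342,188),(584,239)),('T far-r',(386,207),(651,230)),
  ('A 1',(202,143),(616,167)),('A2',(240,157),(669,160)),('A3',(263,122),(660,143)),('A4',(226,107),(609,151))]:
    x,e=tri([S,Q],[sc(*p),sd(*q)]);print(nm,(x*1e3).round(1),(np.array(e)*1e3).round(1))
h=np.linalg.inv(D['wrist']['T']);print(robot.observe()['position'])
```

```text
[[456. 137.   6.]
 [423.  44.   6.]
 [547.  -0.   6.]] [[425.  43.   6.]
 [550.   1.   6.]
 [582.  91.   6.]]
ctr [501.  69.   6.] [503.  67.   6.]
scene [[208.91065052 215.33742442]]
side [[278.19906776 174.44987857]]
wrist [[ 79.76500177 396.03710972]]
T near-right [ 560.6 -342.2  -53.3] [22.6 22.6]
T near-left [ 487.9 -328.1  -20.1] [14.5 14.5]
T farL [ 484.3 -360.7   75. ] [21. 21.]
T far-r [ 556.2 -367.2   44.1] [17.7 17.7]
A 1 [ 525.4 -129.9  -18.2] [10.6 10.6]
A2 [ 598.4 -128.5  -51.5] [24.8 24.8]
A3 [ 584.3 -176.1   37.6] [14.3 14.3]
A4 [ 516.9 -179.7   68. ] [17.9 17.9]
[0.16219073 0.60317536 0.23050116]
```

The box sits at about (502, 68) mm with yaw about -19°, and both views agree. I'm moving over the box for wrist views.

Emit:
arm_command(series=[{"xyz": [16, -25, 0]}, {"xyz": [32, -50, 0]}, {"xyz": [48, -75, 0]}, {"xyz": [66, -105, 0]}, {"xyz": [85, -135, 0]}, {"xyz": [104, -165, 0]}, {"xyz": [123, -195, 0]}, {"xyz": [142, -225, 0]}, {"xyz": [161, -255, 0]}, {"xyz": [180, -285, 0]}, {"xyz": [190, -300, 0]}, {"xyz": [190, -300, 0]}])

```text
invalid input
```

Emit:
arm_command(series=[{"xyz": [10, -16, 0], "roll": -0.01}, {"xyz": [25, -40, 0], "roll": -0.02}, {"xyz": [42, -67, 0], "roll": -0.03}, {"xyz": [60, -95, 0], "roll": -0.04}, {"xyz": [78, -123, 0], "roll": -0.05}, {"xyz": [96, -150, 0], "roll": -0.06}, {"xyz": [114, -180, 0], "roll": -0.07}, {"xyz": [132, -208, 0], "roll": -0.07}, {"xyz": [146, -228, 0], "roll": -0.07}, {"xyz": [150, -235, 0], "roll": -0.07}, {"xyz": [150, -235, 0], "roll": -0.07}, {"xyz": [150, -235, 0], "roll": -0.07}])

```text
t: 1.15
position: [0.3118, 0.369, 0.2313]
tcp_rot: [180.0, -0.0, 160.9]
contact_force: [-0.1, 1.3, -0.8]
gripper_width: 0.0853
grasp_force: 0.0
```

Run:
```python
from h import *
import pickle
s=robot.observe();print(s['t'],s['position'],s['tcp_rot'],np.round(s['joint_positions'],1),s['contact_force'])
d=snap('wrist');pickle.dump(d,open('w1.pkl','wb'))
save(d,'w1.png',s=1.25);print(proj(d,[(.502,.068,.06),(.557,-.151,.008)]))
```

```text
1.15 [0.31184617 0.36901526 0.23127939] [ 1.79986988e+02 -3.01093909e-02  1.60930507e+02] [-62.5   4.2   9.5 100.4  -0.7  75.5  18.1] [-0.08195548  1.31579268 -0.78485302]
[[158.59233101 367.69164671]
 [ 74.5016792  397.7539819 ]]
```

View pics/w1.png

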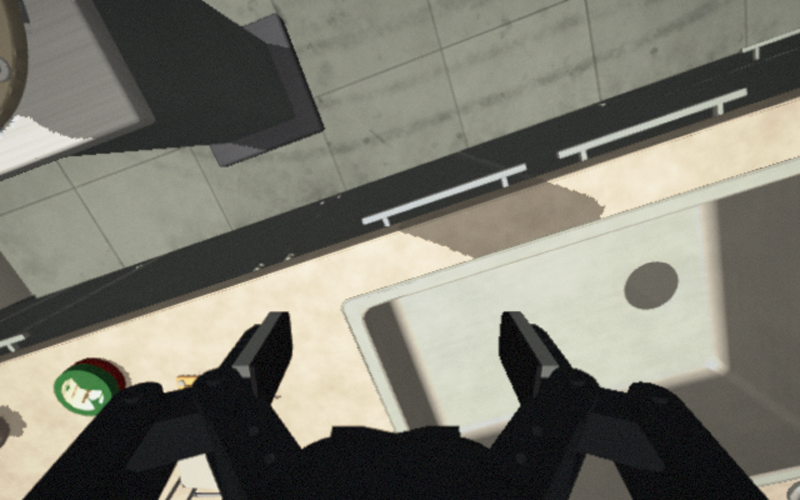

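The first call was refused, apparently because the rows had no "roll". The view shows the pot at (90,388) and the sink, with the box hidden behind the hand at the bottom. I'll check the tall obstacles before choosing a viewing pose.

Run:
```python
from m import *
for n,u in [('bottle',(530,215)),('bottletop?',(530,90)),('salt',(466,243)),('tin',(469,303)),('pot',(321,262)),('jar',(540,290)),('faucet',(484,95))]:
    print(n,(plane(D['side'],[(u[0]/1.25,u[1]/1.25)],0)*1e3).round())
for n,u in [('bottle',(405,185)),('salt',(403,230)),('tin',(479,277)),('jar',(600,265))]:
    print(n,(plane(D['scene'],[(u[0]/1.25,u[1]/1.25)],0)*1e3).round())
```

```text
bottle [[877.  91.   0.]]
bottletop? [[1031.  802.   -0.]]
salt [[712. -10.   0.]]
tin [[ 693. -204.    0.]]
pot [[396. -60.   0.]]
jar [[ 842. -174.    0.]]
faucet [[874. 768.   0.]]
bottle [[853.  91.   0.]]
salt [[711. -19.   0.]]
tin [[ 686. -214.    0.]]
jar [[ 860. -369.    0.]]
```

Emit:
arm_command(series=[{"xyz": [12, -16, 2], "roll": 0}, {"xyz": [28, -38, 4], "roll": 0}, {"xyz": [48, -65, 6], "roll": 0}, {"xyz": [68, -92, 8], "roll": 0}, {"xyz": [88, -119, 10], "roll": 0}, {"xyz": [108, -146, 12], "roll": 0}, {"xyz": [128, -173, 14], "roll": 0}, {"xyz": [148, -200, 16], "roll": 0}, {"xyz": [168, -227, 18], "roll": 0}, {"xyz": [188, -254, 20], "roll": 0}, {"xyz": [205, -277, 22], "roll": 0}, {"xyz": [215, -290, 24], "roll": 0}])

```text
t: 2.2
position: [0.5288, 0.0771, 0.2551]
tcp_rot: [-179.9, 0.0, 160.9]
contact_force: [-0.1, -0.4, -0.1]
gripper_width: 0.0851
grasp_force: 0.0
```

Emit:
arm_command(series=[{"xyz": [16, -22, 2], "roll": 0}, {"xyz": [36, -49, 4], "roll": 0}, {"xyz": [56, -76, 6], "roll": 0}, {"xyz": [70, -95, 6], "roll": 0}, {"xyz": [75, -100, 6], "roll": 0}, {"xyz": [75, -100, 6], "roll": 0}, {"xyz": [75, -100, 6], "roll": 0}])

```text
t: 2.78
position: [0.6023, -0.0193, 0.2605]
tcp_rot: [-180.0, -0.1, 161.1]
contact_force: [0.4, 1.6, 0.3]
gripper_width: 0.0854
grasp_force: 0.0
```

Run:
```python
from h import *
import pickle
s=robot.observe();print(s['t'],s['position'],s['tcp_rot'],np.round(s['joint_positions'],1),s['contact_force'])
d=snap('wrist');pickle.dump(d,open('w1.pkl','wb'))
save(d,'w2.png',s=1.25);print(proj(d,[(.502,.068,.06),(.557,-.151,.008)]))
```

```text
2.7833 [ 0.60233793 -0.01930565  0.26047599] [-1.79991104e+02 -8.30039276e-02  1.61053673e+02] [-25.7  20.4  33.3  80.5 -11.1  82.4  78.4] [0.38314748 1.60852098 0.2516629 ]
[[362.49955841  59.46925155]
 [216.18347826 162.08803319]]
```

View pics/w2.png

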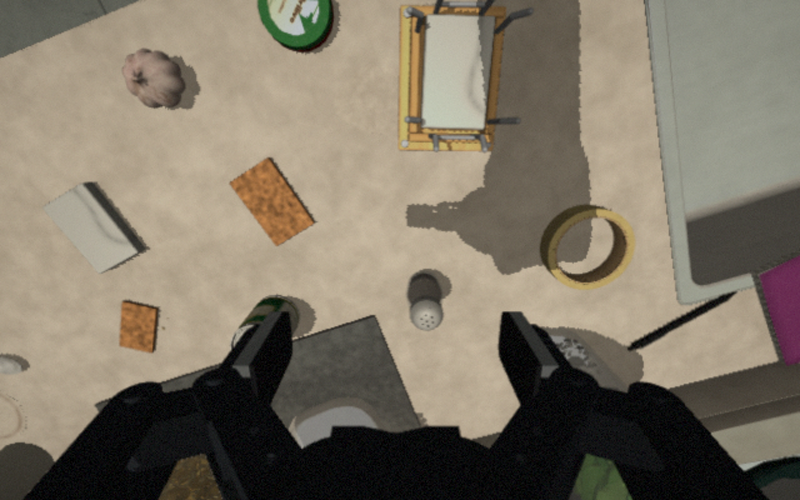

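The wrist view shows everything: box at (450,78) with tile_low inside, cork A at (272,201), small cork B at (139,326), tile_top at (95,228), salt at (426,300). I'll measure the corners and heights from three views.

```bash
cat >> m.py <<'E'
def hullquad(c):
    h=cv2.convexHull(c.astype(np.int32))
    for e in np.arange(1,12,.25):
        q=cv2.approxPolyDP(h,e,True)
        if len(q)<=4:return q.reshape(-1,2).astype(float)
E
python3 - <<'E'
from m import *
W=pickle.load(open('w1.pkl','rb'))
V={'scene':D['scene'],'side':D['side'],'W':W}
C={'scene':(325,237),'side':(320,228),'W':(218,161)}
q={v:hullquad(quad(V[v],C[v],'cork',r=45 if v=='W' else 34)) for v in V}
print('cork W',rect(W,quad(W,C['W'],'cork',45),.008))
for i,p in enumerate(q['W']):
    P=plane(W,[p],.008)[0];us=[p]
    for v in('scene','side'):
        g=plane(V[v],q[v],.008);us.append(q[v][np.argmin(np.linalg.norm(g-P,axis=1))])
    x,e=tri([W,V['scene'],V['side']],us);print('cork',(x*1e3).round(1),(np.array(e)*1e3).round(1))
x=[np.array(plane(V[v],q[v],.008)*1e3).round(0)[:,:2].tolist() for v in V];print(x)
# tile: two views W & scene
hsv=cv2.cvtColor(W['img'],cv2.COLOR_RGB2HSV);print('tile px',hsv[182,70],hsv[182,90],hsv[182,120],'tilelow',hsv[60,360])
hs=cv2.cvtColor(D['scene']['img'],cv2.COLOR_RGB2HSV);print(hs[294,398],hs[300,440])
b=W['img'][0:135,300:440];t=W['img'][130:230,20:130]
b=cv2.resize(b,None,fx=3.6,fy=3.6,interpolation=cv2.INTER_CUBIC);t=cv2.resize(t,None,fx=2.5,fy=2.5,interpolation=cv2.INTER_CUBIC)
o=np.zeros((b.shape[0],b.shape[1]+t.shape[1],3),np.uint8);o[:,:b.shape[1]]=b;o[:t.shape[0],b.shape[1]:]=t
cv2.imwrite('pics/e.png',o[:,:,::-1]);print(b.shape)
E
```

```text
cork W [557.9, -148.7, 84.4, 54.2, 12.3]
cork [ 514.4 -133.6    2.5] [1.2 1.6 1.1]
cork [ 591.1 -116.1    6.1] [1.1 1.7 1.2]
cork [ 601.1 -164.4   10.7] [2.8 2.7 2.7]
cork [ 524.5 -183.6    6.6] [0.9 1.2 1.7]
[[[591.0, -118.0], [601.0, -165.0], [522.0, -185.0], [510.0, -139.0]], [[600.0, -158.0], [526.0, -184.0], [515.0, -138.0], [590.0, -119.0]], [[514.0, -131.0], [591.0, -114.0], [604.0, -166.0], [524.0, -184.0]]]
tile px [ 24  30 177] [ 25  31 181] [ 18  51 184] tilelow [ 30  24 192]
[ 25  27 224] [ 22  42 228]
(486, 504, 3)
```

View pics/e.png

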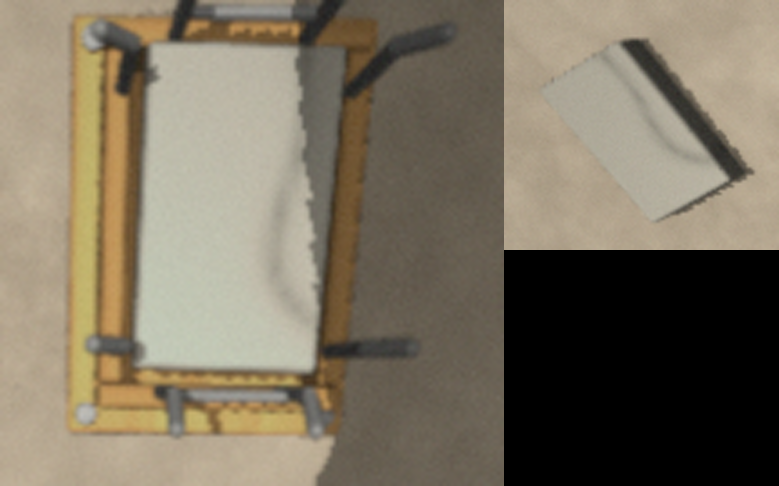

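The crop shows tile_low's top corners at (150,42), (347,45), (316,371), (135,368) and the foot corners at (76,15), (376,17), (337,433), (68,430). At right, tile_top's top corners are (541,88), (620,39), (731,179), (653,221).

```bash
cat >> m.py <<'E'
def ctr(P):
    P=np.array(P)[:,:2]*1e3;(x,y),(w,h),a=cv2.minAreaRect(P.astype(np.float32))
    if w<h:w,h,a=h,w,a-90
    return P.mean(0).round(1),round(w,1),round(h,1),round((a+90)%180-90,1)
E
python3 - <<'E'
from m import *
W=pickle.load(open('w1.pkl','rb'));S,Q=D['scene'],D['side']
k=lambda P:[(300+x/3.6-.4,y/3.6-.4) for x,y in P]
tl=k([(150,42),(347,45),(316,371),(135,368)]);ft=k([(76,15),(376,17),(337,433),(68,430)])
print('tile_low',ctr(plane(W,tl,.06)));print('foot',ctr(plane(W,ft,.006)))
tt=[(20+(x-504)/2.5-.4,130+y/2.5-.4) for x,y in [(541,88),(620,39),(731,179),(653,221)]]
g=plane(W,tt,.015);print('tile_top',ctr(g),(g*1e3).round())
# scene foot corners & tile low top corners (box.png: scale 4)
a=lambda P:[(190+x/4-.4,170+y/4-.4) for x,y in P];b=lambda P:[(250+(x-400)/4-.4,135+y/4-.4) for x,y in P]
fw=plane(W,ft,.006);print((fw*1e3).round(0).tolist())
def match(us,d,P,z):
    g=plane(d,us,z);i=np.argmin(np.linalg.norm(g-P,axis=1));return us[i],np.linalg.norm(g[i]-P)
fs=a([(42,142),(100,240),(321,163)]);fq=b([(475,198),(655,229),(694,153)])
ts=a([(82,78),(105,132),(254,82)]);tq=b([(519,130),(518,97),(636,130),(666,97)])
ts=[(180+x/1.6-.3,155+y/1.6-.3) for x,y in [(311,233),(355,250),(386,203),(342,187)]]
tq=[(220+(x-480)/1.6-.3,130+y/1.6-.3) for x,y in [(584,239),(590,261),(653,254),(649,231)]]
for us,z,s_,q_ in((ft,.006,fs,fq),(tt,.015,ts,tq)):
  for u in us:
    P=plane(W,[u],z)[0];m1=match(s_,S,P,z);m2=match(q_,Q,P,z);dd=[W];uu=[u]
    if m1[1]<.02:dd.append(S);uu.append(m1[0])
    if m2[1]<.02:dd.append(Q);uu.append(m2[0])
    if len(dd)>1:
        x,e=tri(dd,uu);print(len(dd),(x*1e3).round(1),(np.array(e)*1e3).round(1))
E
```

```text
tile_low (array([502.6,  70.9]), 88.8, 57.0, -20.1)
foot (array([502.9,  71.6]), 132.4, 99.8, -19.5)
tile_top (array([ 519.8, -347.9]), 88.8, 56.2, 8.2) [[ 481. -382.   15.]
 [ 472. -327.   15.]
 [ 559. -314.   15.]
 [ 567. -369.   15.]]
[[424.0, 47.0, 6.0], [457.0, 141.0, 6.0], [582.0, 96.0, 6.0], [548.0, 2.0, 6.0]]
3 [423.8  47.1   4.7] [0.3 0.5 0.4]
2 [457.1 140.7   4.8] [0.3 0.3]
2 [581.5  96.8   3.2] [0.8 0.8]
3 [548.4   2.5   5.3] [0.3 0.6 0.7]
3 [ 481.9 -376.6   21.7] [1.1 1.5 0.7]
3 [ 473.3 -327.5   15.8] [2.  3.  2.1]
3 [ 561.6 -315.6   11.9] [2.  0.8 2.4]
3 [ 566.9 -367.6   18.2] [1.  2.2 1.9]
```

The box is at (502.8, 71.2), yaw -19.6°, and the foot height checks out at 3 to 5 mm against 6. The cork is at (557.8, -149.5), yaw 12.4°, top about 6.5 mm. tile_top is at (520, -348), yaw 8 to 9°, top about 17 mm. I'm moving above the cork with the fingers near the cork's width, so I can measure how far back the tips stand.

Emit:
arm_command(series=[{"xyz": [-3, -8, -8], "roll": 0.03}, {"xyz": [-8, -22, -22], "roll": 0.1}, {"xyz": [-14, -40, -40], "roll": 0.18}, {"xyz": [-20, -58, -60], "roll": 0.26}, {"xyz": [-26, -76, -82], "roll": 0.34}, {"xyz": [-32, -94, -104], "roll": 0.42}, {"xyz": [-38, -112, -126], "roll": 0.49}, {"xyz": [-42, -124, -142], "roll": 0.53}, {"xyz": [-44, -129, -152], "roll": 0.548}, {"xyz": [-44.5, -130, -155], "roll": 0.548}, {"xyz": [-44.5, -130, -155], "roll": 0.548}, {"xyz": [-44.5, -130, -155], "roll": 0.548}], hand=0.64, squeeze=30)

```text
t: 3.83
position: [0.5586, -0.1495, 0.107]
tcp_rot: [180.0, 0.1, -167.6]
contact_force: [-0.1, 0.3, -0.0]
gripper_width: 0.0543
grasp_force: 0.0
```

Run:
```python
from m import *
s=robot.observe();print(s['t'],s['position'],s['tcp_rot'],s['gripper_width'],np.round(s['joint_positions'],0))
d=snap('wrist');pickle.dump(d,open('w2.pkl','wb'))
def tips(d,w):
    g=d['img'].max(2);h=np.array(d['hand_eye'])
    for sgn,(a,b) in((-1,(150,300)),(1,(340,500))):
        m=(g[225:330,a:b]<45).astype(np.uint8)
        n,l,st,_=cv2.connectedComponentsWithStats(m);i=1+np.argmax(st[1:,4]);ys,xs=np.where(l==i)
        k=ys.min();X=xs[ys==k]+a;u=(X.max() if sgn<0 else X.min(),k+225)
        dd=dict(d,T=h);o,v=rays(dd,[u])
        for y in(-w/2,w/2):
            t=(y-o[1])/v[0][1]
            if t>0:print(u,'tool pt',((o+t*v[0])*1e3).round(1))
tips(pickle.load(open('w1.pkl','rb')),.0854);tips(d,s['gripper_width'])
print('cork',rect(d,quad(d,proj(d,[(.5578,-.1495,.008)])[0],'cork',120),.008),proj(d,[(.5578,-.1495,.008)]))
cv2.imwrite('pics/w3.png',d['img'][:,:,::-1])
```

```text
3.8333 [ 0.55857849 -0.14947211  0.10699681] [ 1.79971182e+02  6.33423899e-02 -1.67565568e+02] 0.05434047862334859 [-11.  23.  29.  97. -12.  63. 124.]
(np.int64(230), np.int64(249)) tool pt [ 10.2 -42.7 -14.8]
(np.int64(403), np.int64(250)) tool pt [ 10.   42.7 -15.3]
(np.int64(263), np.int64(241)) tool pt [ 12.  -27.2  -9.5]
(np.int64(368), np.int64(241)) tool pt [10.1 27.2 -5.7]
cork [557.1, -150.2, 84.1, 53.0, 12.4] [[316.36103817 195.78559827]]
```

Tip setback is about 14 mm open and about 7 mm at 54 mm opening. The cork reads (557.1, -150.2, 12.4°) again, so I'm going down to grasp it.

Emit:
arm_command(series=[{"xyz": [-1, -0.4, -10], "roll": 0}, {"xyz": [-1, -0.4, -30], "roll": 0}, {"xyz": [-1, -0.4, -52], "roll": 0}, {"xyz": [-1, -0.4, -74], "roll": 0}, {"xyz": [-1, -0.4, -92], "roll": 0}, {"xyz": [-1, -0.4, -103], "roll": 0}, {"xyz": [-1, -0.4, -109], "roll": 0}, {"xyz": [-1, -0.4, -111], "roll": 0}, {"xyz": [-1, -0.4, -111], "roll": 0}, {"xyz": [-1, -0.4, -111], "roll": 0}], hand=0.82)

```text
t: 4.72
position: [0.5576, -0.1521, -0.0037]
tcp_rot: [-180.0, 0.1, -167.7]
contact_force: [-1.0, -0.1, -0.0]
gripper_width: 0.0699
grasp_force: 0.0
```

Emit:
arm_command(series=[{"xyz": [0, 0, 0], "roll": 0}, {"xyz": [0, 0, 0], "roll": 0}, {"xyz": [0, 0, 0], "roll": 0}, {"xyz": [0, 0, 0], "roll": 0}, {"xyz": [0, 0, 0], "roll": 0}, {"xyz": [0, 0, 0], "roll": 0}], hand=0.4, squeeze=25)

```text
t: 5.22
position: [0.5578, -0.1521, -0.0034]
tcp_rot: [-180.0, 0.1, -167.7]
contact_force: [-1.2, 0.1, 5.8]
gripper_width: 0.0531
grasp_force: 29.6
```

Emit:
arm_command(series=[{"xyz": [0, 0, 10], "roll": 0}, {"xyz": [0, 0, 35], "roll": 0}, {"xyz": [0, 0, 70], "roll": 0}, {"xyz": [-4, 15, 105], "roll": -0.04}, {"xyz": [-10, 40, 135], "roll": -0.12}, {"xyz": [-17, 70, 155], "roll": -0.2}, {"xyz": [-24, 100, 165], "roll": -0.28}, {"xyz": [-32, 130, 165], "roll": -0.36}, {"xyz": [-40, 160, 165], "roll": -0.44}, {"xyz": [-47, 190, 165], "roll": -0.51}, {"xyz": [-53, 213, 165], "roll": -0.55}, {"xyz": [-55, 223, 165], "roll": -0.557}])

```text
t: 6.22
position: [0.5007, 0.0753, 0.161]
tcp_rot: [179.9, -0.0, 160.5]
contact_force: [0.0, -0.2, -1.2]
gripper_width: 0.0529
grasp_force: 26.6
```

Emit:
arm_command(series=[{"xyz": [0, 0, 0], "roll": 0}, {"xyz": [0, 0, 0], "roll": 0}, {"xyz": [0, 0, 0], "roll": 0}])

```text
t: 6.47
position: [0.5021, 0.0696, 0.1607]
tcp_rot: [-180.0, 0.0, 160.3]
contact_force: [0.1, 0.0, -0.1]
gripper_width: 0.053
grasp_force: 26.6
```

Run:
```python
from m import *
s=robot.observe();print(s['t'],s['position'],s['tcp_rot'],s['gripper_width'],s['contact_force'])
d=snap('wrist');e=snap('scene');f=snap('side');pickle.dump((d,e,f),open('w3.pkl','wb'))
z=s['position'][2]
c=quad(d,(316,215),'cork',150)
zc=z+.012
print('cork in hand',rect(d,c,zc),c.min(0),c.max(0))
a=d['img'][60:400,130:510];b=e['img'][110:240,180:300]
b=cv2.resize(b,(314,340),interpolation=cv2.INTER_CUBIC);cv2.imwrite('pics/f.png',np.hstack([a,b])[:,:,::-1])
```

```text
6.4667 [0.50210682 0.06959334 0.16072402] [-1.79987323e+02  3.65137764e-02  1.60344680e+02] 0.05301217406534796 [ 0.13789478  0.01661406 -0.1301011 ]
cork in hand [486.5, 73.8, 114.9, 57.7, -19.7] [258 116] [371 329]
```

View pics/f.png

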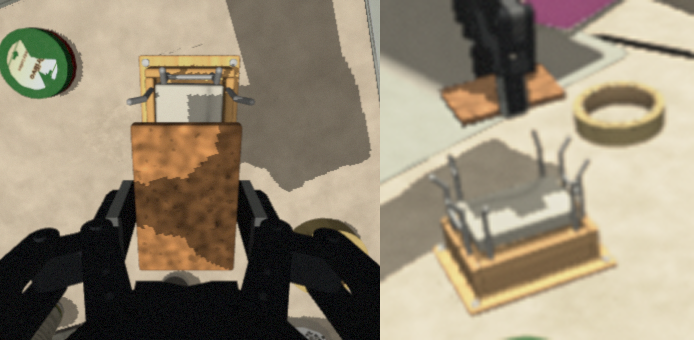

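Left crop: the cork is held square, corners (131,123), (241,123), (234,270), (137,270). The box is beyond it, with foot corners (140,57) and (238,57). Right crop: cork level above the box.

Run:
```python
from m import *
d,e,f=pickle.load(open('w3.pkl','rb'))
o=lambda P:[(x+130,y+60) for x,y in P]
P=plane(d,o([(131,123),(241,123),(234,270),(137,270)]),.1607+.0115);print(ctr(P))
F=plane(d,o([(140,57),(238,57)]),.006)*1e3;v=F[1]-F[0];print(F.round(1),np.linalg.norm(v))
n=v/np.linalg.norm(v);l=np.array([n[1],-n[0],0]);print('box ctr?',(F.mean(0)+67*l).round(1),np.degrees(np.arctan2(l[1],l[0])))
```

```text
(array([501.7,  69.4]), 85.6, 54.4, -19.6)
[[425.4  47.9   6. ]
 [458.2 139.9   6. ]] 97.66096907376206
box ctr? [504.9  71.4   6. ] -19.651748512923703
```

Emit:
arm_command(series=[{"xyz": [1, 1.5, -8], "roll": 0}, {"xyz": [1, 1.5, -25], "roll": 0}, {"xyz": [1, 1.5, -45], "roll": 0}, {"xyz": [1, 1.5, -63], "roll": 0}, {"xyz": [1, 1.5, -78], "roll": 0}, {"xyz": [1, 1.5, -88], "roll": 0}, {"xyz": [1, 1.5, -95], "roll": 0}, {"xyz": [1, 1.5, -98], "roll": 0}, {"xyz": [1, 1.5, -100], "roll": 0}, {"xyz": [1, 1.5, -100], "roll": 0}, {"xyz": [1, 1.5, -100], "roll": 0}])

```text
t: 7.53
position: [0.5033, 0.0727, 0.0609]
tcp_rot: [180.0, 0.0, 160.4]
contact_force: [-0.2, 0.5, -0.1]
gripper_width: 0.0527
grasp_force: 26.6
```

Emit:
arm_command(series=[{"xyz": [0, 0, -1], "roll": 0}, {"xyz": [0, 0, -2], "roll": 0}, {"xyz": [0, 0, -3], "roll": 0}, {"xyz": [0, 0, -3.5], "roll": 0}, {"xyz": [0, 0, -3.5], "roll": 0}])

```text
t: 7.95
position: [0.5028, 0.0727, 0.0567]
tcp_rot: [-180.0, -0.0, 160.4]
contact_force: [-0.1, 0.1, -0.8]
gripper_width: 0.0533
grasp_force: 26.6
```

Emit:
arm_command(series=[{"xyz": [0, 0, -1], "roll": 0}, {"xyz": [0, 0, -1.5], "roll": 0}, {"xyz": [0, 0, -1.5], "roll": 0}])

```text
t: 8.2
position: [0.5029, 0.0726, 0.0555]
tcp_rot: [180.0, 0.0, 160.4]
contact_force: [-1.3, -0.6, 4.6]
gripper_width: 0.0534
grasp_force: 28.9
```

Emit:
arm_command(series=[{"xyz": [0, 0, -1], "roll": 0}, {"xyz": [0, 0, -1], "roll": 0}, {"xyz": [0, 0, -1], "roll": 0}])

```text
t: 8.45
position: [0.5029, 0.0727, 0.0544]
tcp_rot: [180.0, 0.0, 160.4]
contact_force: [-2.0, -0.2, 4.8]
gripper_width: 0.0533
grasp_force: 29.0
```

Contact at the expected height. Releasing gently and rising.

Emit:
arm_command(series=[{"xyz": [0, 0, 1], "roll": 0}, {"xyz": [0, 0, 1], "roll": 0}, {"xyz": [0, 0, 1], "roll": 0}, {"xyz": [0, 0, 1], "roll": 0}], hand=0.76)

```text
t: 8.78
position: [0.5026, 0.0726, 0.055]
tcp_rot: [-180.0, -0.0, 160.4]
contact_force: [-0.1, -0.5, 0.0]
gripper_width: 0.0648
grasp_force: 0.0
```

Emit:
arm_command(series=[{"xyz": [0, 0, 6], "roll": 0}, {"xyz": [0, 0, 20], "roll": 0}, {"xyz": [0, 0, 45], "roll": 0}, {"xyz": [0, 0, 75], "roll": 0}, {"xyz": [12, -8, 110], "roll": 0}, {"xyz": [32, -20, 145], "roll": 0}, {"xyz": [54, -34, 175], "roll": 0}, {"xyz": [76, -50, 195], "roll": 0}, {"xyz": [90, -65, 203], "roll": 0}, {"xyz": [95, -72, 205], "roll": 0}, {"xyz": [95, -72, 205], "roll": 0}, {"xyz": [95, -72, 205], "roll": 0}])

```text
t: 9.78
position: [0.597, 0.0007, 0.2593]
tcp_rot: [-180.0, -0.1, 160.4]
contact_force: [-1.2, 0.9, 0.4]
gripper_width: 0.065
grasp_force: 0.0
```

Run:
```python
from m import *
s=robot.observe();print(s['t'],s['position'],s['tcp_rot'],s['gripper_width'],s['contact_force'])
d=snap('wrist');pickle.dump(d,open('w4.pkl','wb'))
c0=proj(d,[(.503,.0713,.068)])[0];print(c0)
q=quad(d,c0,'cork',60);print('cork',rect(d,q,.068),q.min(0),q.max(0))
t0=proj(d,[(.52,-.348,.015)])[0];print('tile',t0)
a=d['img'][0:135,300:440];b=d['img'][100:235,0:130]
cv2.imwrite('pics/g.png',cv2.resize(np.hstack([a,b])[:,:,::-1],None,fx=2.9,fy=2.9,interpolation=cv2.INTER_CUBIC))
```

```text
9.7833 [0.5969842  0.00067456 0.25926039] [-1.79953971e+02 -1.09174444e-01  1.60362577e+02] 0.06497601454804858 [-1.16505238  0.86048829  0.36883785]
[349.25132262  69.73413958]
cork [504.7, 69.4, 105.6, 77.2, -19.8] [312  15] [387 123]
tile [ 63.59144956 194.51290092]
```

View pics/g.png

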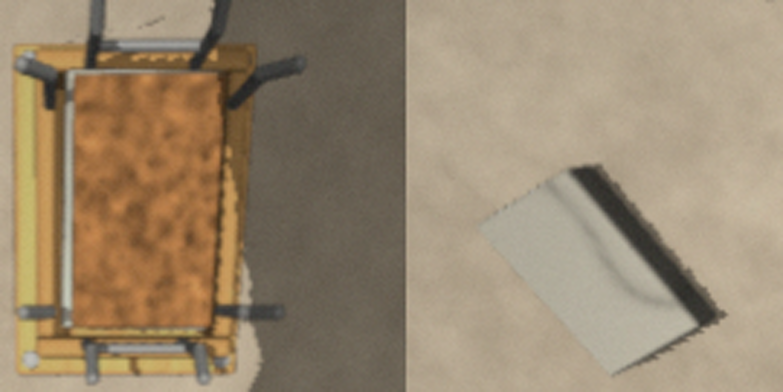

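The cork lies flat on tile_low inside the guides, corners (75,73), (223,73), (213,327), (72,327). tile_top is at (481,224), (570,169), (700,325), (613,375).

Run:
```python
from m import *
d=pickle.load(open('w4.pkl','rb'));s=2.9
k=lambda P:[(300+x/s-.3,y/s-.3) for x,y in P]
print('cork',ctr(plane(d,k([(75,73),(223,73),(213,327),(72,327)]),.068)))
print('foot',ctr(plane(d,k([(14,44),(257,44),(235,375),(14,375)]),.006)))
t=[((x-406)/s-.3,y/s+100-.3) for x,y in [(481,224),(570,169),(700,325),(613,375)]]
print('tile',ctr(plane(d,t,.015)),(plane(d,t,.015)*1e3).round())
# wires: cross-rail ends check at z=.063 (rail lines y~47 and 347)
print('rails',(plane(d,k([(150,46),(148,349)]),.063)*1e3).round(1))
```

```text
cork (array([504.1,  71.7]), 85.5, 54.2, -19.7)
foot (array([503.5,  71.7]), 133.3, 102.5, -19.7)
tile (array([ 520.6, -347.6]), 88.4, 56.1, 8.6) [[ 481. -381.   15.]
 [ 473. -327.   15.]
 [ 560. -314.   15.]
 [ 569. -369.   15.]]
rails [[455.   89.3  63. ]
 [553.5  57.7  63. ]]
```

Emit:
arm_command(series=[{"xyz": [-4, -16, -5], "roll": 0.03}, {"xyz": [-10, -44, -14], "roll": 0.08}, {"xyz": [-18, -80, -26], "roll": 0.13}, {"xyz": [-26, -116, -38], "roll": 0.18}, {"xyz": [-34, -152, -50], "roll": 0.23}, {"xyz": [-42, -188, -62], "roll": 0.28}, {"xyz": [-50, -224, -74], "roll": 0.33}, {"xyz": [-58, -260, -86], "roll": 0.38}, {"xyz": [-65, -296, -100], "roll": 0.43}, {"xyz": [-72, -328, -112], "roll": 0.47}, {"xyz": [-75, -344, -118], "roll": 0.488}, {"xyz": [-76, -348, -120], "roll": 0.492}], hand=0.95)

```text
t: 10.83
position: [0.5186, -0.3494, 0.1381]
tcp_rot: [179.9, -0.2, -171.6]
contact_force: [-0.4, -0.1, 1.1]
gripper_width: 0.081
grasp_force: 0.0
```

Emit:
arm_command(series=[{"xyz": [0, 0, 0], "roll": 0}, {"xyz": [0, 0, 0], "roll": 0}, {"xyz": [0, 0, 0], "roll": 0}])

```text
t: 11.08
position: [0.5232, -0.3447, 0.1405]
tcp_rot: [179.9, 0.1, -171.2]
contact_force: [0.2, 0.5, 0.1]
gripper_width: 0.0813
grasp_force: 0.0
```

Run:
```python
from m import *
s=robot.observe();print(s['t'],s['position'],s['tcp_rot'],s['gripper_width'],np.round(s['joint_positions'],0))
d=snap('wrist');pickle.dump(d,open('w5.pkl','wb'))
hsv=cv2.cvtColor(d['img'],cv2.COLOR_RGB2HSV).astype(int)
c=proj(d,[(.5206,-.3476,.015)])[0].astype(int);print(c)
for x in range(c[0]-110,c[0]+111,15):print(x,hsv[c[1],np.clip(x,0,639)],end=' ')
S=cv2.GaussianBlur(d['img'],(5,5),0);S=cv2.cvtColor(S,cv2.COLOR_RGB2HSV)
for th in(30,34,38):
    m=((S[...,1]<th)&(S[...,2]>110)).astype(np.uint8);m=cv2.morphologyEx(m,cv2.MORPH_OPEN,np.ones((5,5)))
    n,l,st,_=cv2.connectedComponentsWithStats(m);i=l[c[1],c[0]]
    if i: 
        q=cv2.findContours((l==i).astype(np.uint8),0,1)[0][0].reshape(-1,2);print(th,st[i],rect(d,q,.015))
```

```text
11.0833 [ 0.52315169 -0.34474747  0.14051433] [ 1.79939285e+02  5.20867150e-02 -1.71223586e+02] 0.0812922644946958 [  7.  28.  33.  87. -16.  70. 141.]
[313 185]
203 [ 19  51 179] 218 [ 19  51 174] 233 [ 19  53 172] 248 [ 17  51 174] 263 [ 19  50 173] 278 [ 19  52 167] 293 [ 23  30 181] 308 [ 22  31 182] 323 [ 22  31 155] 338 [ 23  29 184] 353 [ 17  52 178] 368 [ 20  56 174] 383 [ 18  50 187] 398 [ 19  50 184] 413 [ 17  51 180] 34 [ 281  138   60   70 3903] [509.8, -352.1, 67.6, 55.1, 9.1]
38 [ 280  137   61   71 4053] [509.3, -352.1, 68.5, 56.1, 9.4]
```

Emit:
arm_command(series=[{"xyz": [-1, -2, -10], "roll": 0.005}, {"xyz": [-1, -2, -32], "roll": 0.005}, {"xyz": [-1, -2, -58], "roll": 0.005}, {"xyz": [-1, -2, -84], "roll": 0.005}, {"xyz": [-1, -2, -108], "roll": 0.005}, {"xyz": [-1, -2, -126], "roll": 0.005}, {"xyz": [-1, -2, -137], "roll": 0.005}, {"xyz": [-1, -2, -142], "roll": 0.005}, {"xyz": [-1, -2, -143], "roll": 0.005}, {"xyz": [-1, -2, -143], "roll": 0.005}, {"xyz": [-1, -2, -143], "roll": 0.005}])

```text
t: 12.05
position: [0.5216, -0.3499, -0.0014]
tcp_rot: [-179.9, 0.1, -171.1]
contact_force: [0.8, -1.1, 0.4]
gripper_width: 0.081
grasp_force: 0.0
```

Emit:
arm_command(series=[{"xyz": [0, 0, 0], "roll": 0}, {"xyz": [0, 0, 0], "roll": 0}, {"xyz": [0, 0, 0], "roll": 0}, {"xyz": [0, 0, 0], "roll": 0}, {"xyz": [0, 0, 0], "roll": 0}, {"xyz": [0, 0, 0], "roll": 0}, {"xyz": [0, 0, 0], "roll": 0}, {"xyz": [0, 0, 0], "roll": 0}], hand=0.4, squeeze=50)

```text
t: 12.72
position: [0.5215, -0.3499, -0.0014]
tcp_rot: [-179.9, 0.1, -171.1]
contact_force: [-1.0, 0.6, 4.6]
gripper_width: 0.0564
grasp_force: 54.6
```

Emit:
arm_command(series=[{"xyz": [0, 0, 6], "roll": 0}, {"xyz": [0, 0, 22], "roll": 0}, {"xyz": [0, 0, 48], "roll": 0}, {"xyz": [-1, 10, 80], "roll": -0.02}, {"xyz": [-2, 30, 108], "roll": -0.05}, {"xyz": [-3, 60, 130], "roll": -0.09}, {"xyz": [-4, 92, 145], "roll": -0.13}, {"xyz": [-5, 124, 155], "roll": -0.17}, {"xyz": [-7, 156, 160], "roll": -0.21}, {"xyz": [-8, 188, 160], "roll": -0.25}, {"xyz": [-9, 220, 160], "roll": -0.29}, {"xyz": [-11, 252, 160], "roll": -0.33}])

```text
t: 13.72
position: [0.5093, -0.0958, 0.1577]
tcp_rot: [180.0, 0.0, 169.9]
contact_force: [1.4, 0.9, -3.0]
gripper_width: 0.0565
grasp_force: 54.0
```

Emit:
arm_command(series=[{"xyz": [-1, 32, 0], "roll": -0.04}, {"xyz": [-2, 64, 0], "roll": -0.07}, {"xyz": [-4, 94, 0], "roll": -0.1}, {"xyz": [-5, 122, 0], "roll": -0.13}, {"xyz": [-6, 144, 0], "roll": -0.15}, {"xyz": [-7, 159, 0], "roll": -0.165}, {"xyz": [-7, 167, 0], "roll": -0.169}, {"xyz": [-7, 169, 0], "roll": -0.169}, {"xyz": [-7, 169, 0], "roll": -0.169}, {"xyz": [-7, 169, 0], "roll": -0.169}])

```text
t: 14.55
position: [0.5029, 0.0701, 0.1573]
tcp_rot: [-180.0, 0.0, 160.2]
contact_force: [0.3, -0.7, -2.9]
gripper_width: 0.0568
grasp_force: 54.1
```

Run:
```python
from m import *
s=robot.observe();print(s['t'],s['position'],s['tcp_rot'],s['gripper_width'],s['contact_force'])
d=snap('wrist');e=snap('scene');f=snap('side');pickle.dump((d,e,f),open('w6.pkl','wb'))
S=cv2.cvtColor(cv2.GaussianBlur(d['img'],(3,3),0),cv2.COLOR_RGB2HSV)
zt=s['position'][2]+.0164
m=((S[...,1]<42)&(S[...,2]>70)).astype(np.uint8);m=cv2.morphologyEx(m,cv2.MORPH_OPEN,np.ones((5,5)))
n,l,st,_=cv2.connectedComponentsWithStats(m);i=l[215,316];print(i,st[i])
q=hullquad(cv2.findContours((l==i).astype(np.uint8),0,1)[0][0].reshape(-1,2));print(q.tolist(),ctr(plane(d,q,zt)))
print('expected px',proj(d,[np.r_[R.from_euler('z',-19.7,degrees=True).as_matrix()@np.array([a*.045,b*.029,0])+np.array([*s['position'][:2],zt])] for a,b in((-1,-1),(-1,1),(1,1),(1,-1))]).round(0).tolist())
a=d['img'][60:400,130:510];b=e['img'][110:240,180:300]
b=cv2.resize(b,(314,340),interpolation=cv2.INTER_CUBIC);cv2.imwrite('pics/i.png',np.hstack([a,b])[:,:,::-1])
```

```text
14.55 [0.50288732 0.07009775 0.1573372 ] [-1.79964548e+02  7.96844340e-03  1.60223359e+02] 0.05679746796932081 [ 0.30424976 -0.65468885 -2.89414438]
13 [  254   178   125   160 18020]
[[376.0, 179.0], [367.0, 334.0], [266.0, 335.0], [255.0, 180.0]] (array([500.3,  70.9]), 87.2, 54.8, -19.3)
expected px [[252.0, 182.0], [380.0, 182.0], [369.0, 341.0], [263.0, 341.0]]
```

Run:
```python
from m import *
d,e,f=pickle.load(open('w6.pkl','rb'));I=d['img'].astype(int)
print('top',[(r,I[r,305:325].mean(0).round().astype(int).tolist()) for r in range(172,186)])
print('bot',[(r,I[r,305:325].mean(0).round().astype(int).tolist()) for r in range(328,350)])
zt=.1573+.0164
for a,b in((178,337),(178,341),(179,336)):
    p=plane(d,[(316,a),(316,b)],zt)*1e3;print(a,b,p.round(1).tolist(),np.linalg.norm(p[1]-p[0]))
print('lat',[(c,I[230,c].tolist()) for c in list(range(252,268))+list(range(364,382))])
```

```text
top [(172, [111, 78, 49]), (173, [72, 63, 53]), (174, [62, 60, 54]), (175, [64, 62, 56]), (176, [66, 64, 59]), (177, [68, 66, 59]), (178, [75, 73, 66]), (179, [110, 106, 97]), (180, [147, 144, 131]), (181, [168, 163, 147]), (182, [181, 176, 160]), (183, [192, 187, 170]), (184, [198, 193, 175]), (185, [200, 194, 176])]
bot [(328, [195, 189, 171]), (329, [195, 189, 171]), (330, [196, 190, 172]), (331, [196, 189, 172]), (332, [195, 189, 172]), (333, [195, 189, 172]), (334, [195, 189, 172]), (335, [177, 172, 156]), (336, [140, 133, 119]), (337, [109, 101, 89]), (338, [96, 89, 78]), (339, [87, 80, 71]), (340, [80, 75, 65]), (341, [77, 72, 62]), (342, [74, 69, 60]), (343, [70, 65, 57]), (344, [58, 54, 47]), (345, [36, 34, 30]), (346, [15, 17, 17]), (347, [13, 12, 12]), (348, [11, 11, 11]), (349, [11, 11, 12])]
178 337 [[458.7, 85.8, 173.7], [542.9, 55.6, 173.7]] 89.4359765343263
178 341 [[458.7, 85.8, 173.7], [545.5, 54.6, 173.7]] 92.16314926355446
179 336 [[459.2, 85.7, 173.7], [542.3, 55.8, 173.7]] 88.29350351227988
lat [(252, [192, 176, 149]), (253, [193, 176, 153]), (254, [190, 175, 151]), (255, [187, 175, 149]), (256, [166, 153, 133]), (257, [163, 154, 140]), (258, [181, 175, 159]), (259, [192, 184, 168]), (260, [199, 193, 175]), (261, [199, 193, 177]), (262, [199, 193, 173]), (263, [199, 194, 177]), (264, [195, 192, 175]), (265, [198, 191, 176]), (266, [200, 192, 176]), (267, [201, 196, 178]), (364, [114, 110, 100]), (365, [115, 112, 102]), (366, [116, 111, 104]), (367, [114, 110, 100]), (368, [115, 111, 98]), (369, [115, 109, 100]), (370, [116, 112, 102]), (371, [116, 113, 101]), (372, [115, 109, 99]), (373, [104, 104, 94]), (374, [105, 102, 91]), (375, [138, 127, 113]), (376, [173, 161, 135]), (377, [188, 173, 149]), (378, [189, 175, 150]), (379, [192, 175, 151]), (380, [192, 177, 153]), (381, [196, 179, 156])]
```

View pics/i.png

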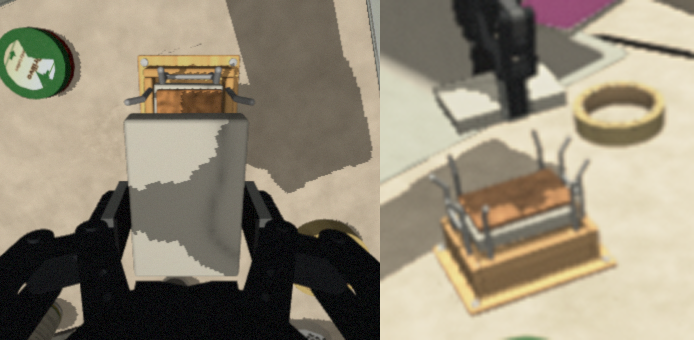

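The tile is held level and square to the box, with top-face edges at rows about 178.7 and 336.3, giving a centre of about (500.8, 70.7). I shift +1.8, +1.3 mm and lower it slowly.

Emit:
arm_command(series=[{"xyz": [1.8, 1.3, -6], "roll": 0}, {"xyz": [1.8, 1.3, -18], "roll": 0}, {"xyz": [1.8, 1.3, -32], "roll": 0}, {"xyz": [1.8, 1.3, -46], "roll": 0}, {"xyz": [1.8, 1.3, -60], "roll": 0}, {"xyz": [1.8, 1.3, -72], "roll": 0}, {"xyz": [1.8, 1.3, -80], "roll": 0}, {"xyz": [1.8, 1.3, -84], "roll": 0}, {"xyz": [1.8, 1.3, -86], "roll": 0}, {"xyz": [1.8, 1.3, -86], "roll": 0}, {"xyz": [1.8, 1.3, -86], "roll": 0}])

```text
t: 15.62
position: [0.5051, 0.073, 0.0718]
tcp_rot: [180.0, 0.0, 160.3]
contact_force: [0.2, -0.2, -2.8]
gripper_width: 0.0565
grasp_force: 54.0
```

Emit:
arm_command(series=[{"xyz": [0, 0, -1], "roll": 0}, {"xyz": [0, 0, -2], "roll": 0}, {"xyz": [0, 0, -3], "roll": 0}, {"xyz": [0, 0, -3], "roll": 0}, {"xyz": [0, 0, -3], "roll": 0}])

```text
t: 16.03
position: [0.5046, 0.0729, 0.0683]
tcp_rot: [-180.0, -0.0, 160.3]
contact_force: [0.2, -0.0, -2.5]
gripper_width: 0.0567
grasp_force: 54.0
```

Emit:
arm_command(series=[{"xyz": [0, -1, -0.5], "roll": 0}, {"xyz": [0, -1, -1], "roll": 0}, {"xyz": [0, -1, -1.5], "roll": 0}, {"xyz": [0, -1, -1.5], "roll": 0}])

```text
t: 16.37
position: [0.5046, 0.0718, 0.0667]
tcp_rot: [-180.0, 0.0, 160.3]
contact_force: [0.0, 0.5, -1.9]
gripper_width: 0.0566
grasp_force: 54.1
```

Emit:
arm_command(series=[{"xyz": [0, 0, -0.5], "roll": 0}, {"xyz": [0, 0, -1], "roll": 0}, {"xyz": [0, 0, -1], "roll": 0}])

```text
t: 16.62
position: [0.5047, 0.0718, 0.0659]
tcp_rot: [-180.0, 0.0, 160.3]
contact_force: [-1.5, -0.2, 1.0]
gripper_width: 0.0568
grasp_force: 54.5
```

The tile is seated (4 N on the stack at the expected height). Release it.

Emit:
arm_command(series=[{"xyz": [0, 0, 0], "roll": 0}, {"xyz": [0, 0, 0], "roll": 0}, {"xyz": [0, 0, 0], "roll": 0}, {"xyz": [0, 0, 0], "roll": 0}], hand=0.8)

```text
t: 16.95
position: [0.5048, 0.072, 0.0658]
tcp_rot: [180.0, 0.0, 160.3]
contact_force: [0.2, 0.1, 0.6]
gripper_width: 0.0682
grasp_force: 0.0
```

Emit:
arm_command(series=[{"xyz": [0, 0, 5], "roll": 0}, {"xyz": [0, 0, 18], "roll": 0}, {"xyz": [0, 0, 40], "roll": 0}, {"xyz": [0, 0, 68], "roll": 0}, {"xyz": [12, -8, 102], "roll": 0}, {"xyz": [32, -20, 137], "roll": 0}, {"xyz": [54, -34, 167], "roll": 0}, {"xyz": [76, -50, 187], "roll": 0}, {"xyz": [90, -65, 193], "roll": 0}, {"xyz": [95, -72, 195], "roll": 0}, {"xyz": [95, -72, 195], "roll": 0}, {"xyz": [95, -72, 195], "roll": 0}])

```text
t: 17.95
position: [0.5989, 0.0, 0.2598]
tcp_rot: [-180.0, -0.1, 160.3]
contact_force: [-1.0, 0.6, -0.3]
gripper_width: 0.0683
grasp_force: 0.0
```

Run:
```python
from m import *
s=robot.observe();print(s['t'],s['position'],s['tcp_rot'],s['gripper_width'],s['contact_force'])
d=snap('wrist');e=snap('scene');f=snap('side');pickle.dump((d,e,f),open('w7.pkl','wb'))
S=cv2.cvtColor(cv2.GaussianBlur(d['img'],(3,3),0),cv2.COLOR_RGB2HSV).astype(int)
c=proj(d,[(.503,.072,.083)])[0].astype(int);print(c)
I=d['img'].astype(int)
print('row',[(x,I[c[1]-4:c[1]+5,x].mean(0).round().astype(int).tolist()) for x in list(range(c[0]-36,c[0]-20))+list(range(c[0]+20,c[0]+36))])
print('col',[(y,I[y,c[0]-8:c[0]].mean(0).round().astype(int).tolist()) for y in list(range(max(0,c[1]-62),c[1]-34))+list(range(c[1]+36,c[1]+60))])
```

```text
17.95 [5.98858960e-01 1.23791087e-05 2.59843689e-01] [-1.79961010e+02 -1.00466792e-01  1.60250738e+02] 0.06833940548707668 [-1.04559703  0.55708925 -0.25802697]
[351  65]
row [(315, [195, 151, 91]), (316, [193, 153, 93]), (317, [179, 140, 84]), (318, [139, 106, 62]), (319, [113, 86, 52]), (320, [118, 90, 56]), (321, [114, 97, 77]), (322, [117, 112, 101]), (323, [144, 141, 127]), (324, [175, 172, 156]), (325, [192, 190, 173]), (326, [192, 194, 175]), (327, [194, 196, 177]), (328, [192, 194, 176]), (329, [192, 195, 177]), (330, [193, 194, 176]), (371, [192, 187, 169]), (372, [192, 188, 169]), (373, [193, 189, 171]), (374, [193, 189, 172]), (375, [193, 189, 171]), (376, [192, 188, 171]), (377, [187, 184, 166]), (378, [164, 161, 146]), (379, [120, 111, 96]), (380, [109, 85, 56]), (381, [112, 85, 51]), (382, [110, 83, 49]), (383, [112, 85, 51]), (384, [108, 86, 58]), (385, [95, 84, 70]), (386, [100, 91, 79])]
col [(3, [173, 160, 138]), (4, [175, 160, 139]), (5, [175, 161, 139]), (6, [169, 156, 134]), (7, [168, 155, 133]), (8, [176, 162, 140]), (9, [177, 162, 140]), (10, [170, 156, 136]), 
[... 319 characters left out ...]
5, [189, 185, 168]), (26, [188, 184, 168]), (27, [189, 186, 169]), (28, [189, 185, 168]), (29, [189, 184, 167]), (30, [189, 185, 169]), (101, [196, 201, 182]), (102, [195, 200, 181]), (103, [196, 201, 182]), (104, [196, 201, 183]), (105, [195, 201, 182]), (106, [195, 201, 182]), (107, [196, 201, 183]), (108, [196, 201, 182]), (109, [195, 200, 182]), (110, [194, 198, 180]), (111, [184, 182, 165]), (112, [146, 139, 124]), (113, [107, 87, 62]), (114, [108, 83, 49]), (115, [141, 108, 68]), (116, [133, 113, 90]), (117, [146, 144, 138]), (118, [163, 162, 156]), (119, [138, 130, 119]), (120, [136, 108, 73]), (121, [141, 112, 68]), (122, [171, 144, 86]), (123, [174, 148, 89]), (124, [174, 148, 89])]
```

Run:
```python
from m import *
d,e,f=pickle.load(open('w7.pkl','rb'))
a=plane(d,[(322.5,65),(378.6,65)],.083)*1e3;b=plane(d,[(346.5,16.5),(346.5,112.2)],.083)*1e3;r=plane(d,[(346.5,13),(346.5,117.7)],.063)*1e3
u=np.array([np.cos(np.radians(-19.7)),np.sin(np.radians(-19.7)),0]);v=np.array([-u[1],u[0],0])
print(np.linalg.norm(a[1]-a[0]),np.linalg.norm(b[1]-b[0]),'along: tile',b@u,(b@u).mean(),'rails',r@u,(r@u).mean(),'across',a@v,(a@v).mean())
B=np.array([503.3,71.7,0]);print('box',B@u,B@v)
for n,g in(('scene',e),('side',f)):
    p0=D[n]['img'];df=cv2.absdiff(p0,g['img']).max(2)
    for k,X in(('salt',(.712,-.015,.045)),('tin',(.69,-.209,.036)),('pot',(.396,-.06,.012))):
        x,y=proj(g,[X])[0].astype(int);print(n,k,np.median(df[y-12:y+12,x-8:x+8]))
```

```text
56.911587181125284 88.66343418567968 along: tile [405.93057674 494.54479094] 450.23768383994644 rails [397.88300735 501.17472918] 449.5288682648172 across [208.10853427 265.01996485] 236.56424955876054
box 449.67239517496375 237.16348162736034
scene salt 3.0
scene tin 3.0
scene pot 3.0
side salt 3.0
side tin 2.0
side pot 2.0
```

tile_top is centred within 1 mm between the rails and across the box, and the bystanders haven't moved. I'm shutting the fingers and going above the stack's centre.

Emit:
arm_command(series=[{"xyz": [-5, 4, 0], "roll": 0}, {"xyz": [-18, 13, 0], "roll": 0}, {"xyz": [-36, 27, -5], "roll": 0}, {"xyz": [-56, 42, -20], "roll": 0}, {"xyz": [-74, 56, -45], "roll": 0}, {"xyz": [-88, 66, -75], "roll": 0}, {"xyz": [-95, 71, -105], "roll": 0}, {"xyz": [-96, 72, -130], "roll": 0}, {"xyz": [-96, 72, -145], "roll": 0}, {"xyz": [-96, 72, -155], "roll": 0}, {"xyz": [-96, 72, -160], "roll": 0}, {"xyz": [-96, 72, -160], "roll": 0}], hand=0, squeeze=40)

```text
t: 19.1
position: [0.503, 0.0722, 0.1002]
tcp_rot: [-180.0, -0.1, 160.3]
contact_force: [-0.3, 0.5, 0.2]
gripper_width: -0.0001
grasp_force: 0.0
```

Emit:
arm_command(series=[{"xyz": [0, 0, -3], "roll": 0}, {"xyz": [0, 0, -6], "roll": 0}, {"xyz": [0, 0, -9], "roll": 0}, {"xyz": [0, 0, -11], "roll": 0}, {"xyz": [0, 0, -12], "roll": 0}, {"xyz": [0, 0, -12], "roll": 0}, {"xyz": [0, 0, -12], "roll": 0}])

```text
t: 19.68
position: [0.5037, 0.0719, 0.0888]
tcp_rot: [-180.0, 0.0, 160.3]
contact_force: [0.3, -1.0, 1.1]
gripper_width: -0.0004
grasp_force: 0.0
```

Emit:
arm_command(series=[{"xyz": [0, 0, -2], "roll": 0}, {"xyz": [0, 0, -4], "roll": 0}, {"xyz": [0, 0, -4], "roll": 0}, {"xyz": [0, 0, -4], "roll": 0}])

```text
t: 20.02
position: [0.5035, 0.0719, 0.0846]
tcp_rot: [-180.0, -0.0, 160.3]
contact_force: [0.2, -0.0, 0.3]
gripper_width: 0.0001
grasp_force: 0.0
```

Emit:
arm_command(series=[{"xyz": [0, 0, -0.5], "roll": 0}, {"xyz": [0, 0, -1], "roll": 0}, {"xyz": [0, 0, -1], "roll": 0}, {"xyz": [0, 0, -1], "roll": 0}])

```text
t: 20.35
position: [0.5036, 0.0719, 0.0838]
tcp_rot: [-180.0, -0.0, 160.3]
contact_force: [0.1, 0.3, -0.5]
gripper_width: -0.0002
grasp_force: 0.0
```

Emit:
arm_command(series=[{"xyz": [0, 0, -0.5], "roll": 0}, {"xyz": [0, 0, -1], "roll": 0}, {"xyz": [0, 0, -1], "roll": 0}, {"xyz": [0, 0, -1], "roll": 0}])

```text
t: 20.68
position: [0.5037, 0.072, 0.0829]
tcp_rot: [180.0, 0.0, 160.3]
contact_force: [-0.1, -0.2, 2.0]
gripper_width: -0.0002
grasp_force: 0.9
```

Emit:
arm_command(series=[{"xyz": [0, 0, -1], "roll": 0}, {"xyz": [0, 0, -2], "roll": 0}, {"xyz": [0, 0, -2], "roll": 0}, {"xyz": [0, 0, -2], "roll": 0}])

```text
t: 21.02
position: [0.5037, 0.0719, 0.0808]
tcp_rot: [180.0, 0.0, 160.3]
contact_force: [-0.5, 0.3, 2.6]
gripper_width: 0.0002
grasp_force: 1.3
```

Contact came at TCP z = 83.0 mm as expected, so the target is 63.0. I'm pressing smoothly.

Emit:
arm_command(series=[{"xyz": [0, 0, -1], "roll": 0}, {"xyz": [0, 0, -2.5], "roll": 0}, {"xyz": [0, 0, -4.5], "roll": 0}, {"xyz": [0, 0, -6.5], "roll": 0}, {"xyz": [0, 0, -8.5], "roll": 0}, {"xyz": [0, 0, -10.5], "roll": 0}, {"xyz": [0, 0, -12], "roll": 0}, {"xyz": [0, 0, -13.5], "roll": 0}, {"xyz": [0, 0, -14.5], "roll": 0}, {"xyz": [0, 0, -15], "roll": 0}, {"xyz": [0, 0, -15], "roll": 0}, {"xyz": [0, 0, -15], "roll": 0}])

```text
t: 22.02
position: [0.5038, 0.072, 0.066]
tcp_rot: [180.0, 0.0, 160.3]
contact_force: [-2.3, 0.5, 9.0]
gripper_width: 0.0004
grasp_force: 4.2
```

Emit:
arm_command(series=[{"xyz": [0, 0, -1], "roll": 0}, {"xyz": [0, 0, -2], "roll": 0}, {"xyz": [0, 0, -2.5], "roll": 0}, {"xyz": [0, 0, -2.5], "roll": 0}, {"xyz": [0, 0, -2.5], "roll": 0}, {"xyz": [0, 0, -2.5], "roll": 0}])

```text
t: 22.52
position: [0.5038, 0.072, 0.0637]
tcp_rot: [180.0, 0.0, 160.3]
contact_force: [-2.6, -0.6, 9.4]
gripper_width: 0.0001
grasp_force: 4.7
```

Run:
```python
from m import *
for i in range(3):
    s=robot.observe();print(s['t'],s['position'],s['contact_force'],s['tcp_rot'])
    d=snap('wrist');e=snap('scene');f=snap('side')
pickle.dump((d,e,f),open('w8.pkl','wb'))
# tilt/level: tile top corners at z=.063 expected in both views, sampled profile vertical at tile near edges
I=d['img'].astype(int);S=cv2.cvtColor(d['img'],cv2.COLOR_RGB2HSV)
u=np.array([np.cos(np.radians(-19.7)),np.sin(np.radians(-19.7))]);v=np.array([-u[1],u[0]]);B=np.array([.5033,.0717])
for z in(.058,.063,.068):
    P=[np.r_[B+a*.045*u+b*.029*v,z] for a,b in((-1,-1),(-1,1))];print(z,proj(d,P).round(1).tolist())
for dx in(-20,20):
    x=316+dx;g=I[:,x].sum(1);k=range(110,190);print(dx,[int(g[y]) for y in k])
```

```text
22.5167 [0.5038135  0.07195571 0.06365364] [-2.60925894 -0.6388649   9.42181412] [1.79979129e+02 9.24969596e-03 1.60298224e+02]
22.6667 [0.50381687 0.07194093 0.0636732 ] [-2.47996435 -0.60581071  9.35151296] [1.79977804e+02 1.14128103e-02 1.60299090e+02]
22.8167 [0.50382599 0.07200143 0.06366343] [-2.22440978 -0.35570558  8.98097696] [1.79977254e+02 1.21798676e-02 1.60304071e+02]
0.058 [[260.2, 170.1], [370.7, 170.1]]
0.063 [[258.4, 172.3], [372.5, 172.4]]
0.068 [[256.4, 174.7], [374.4, 174.7]]
-20 [564, 556, 525, 550, 563, 566, 559, 557, 559, 517, 409, 424, 476, 505, 516, 522, 513, 516, 514, 513, 516, 516, 506, 520, 502, 419, 335, 193, 165, 176, 181, 213, 314, 415, 452, 481, 492, 462, 318, 302, 294, 289, 288, 235, 259, 379, 510, 592, 554, 481, 399, 280, 397, 506, 548, 492, 374, 300, 210, 194, 200, 194, 243, 399, 503, 546, 589, 618, 623, 618, 621, 608, 616, 619, 620, 611, 619, 616, 618, 624]
20 [563, 562, 554, 563, 563, 570, 567, 565, 567, 509, 346, 433, 492, 527, 528, 522, 528, 531, 520, 531, 526, 527, 534, 519, 495, 319, 233, 177, 171, 179, 178, 206, 304, 406, 442, 476, 494, 490, 474, 337, 293, 296, 289, 273, 365, 443, 516, 583, 550, 477, 390, 228, 249, 292, 310, 331, 349, 293, 204, 188, 197, 202, 258, 397, 483, 542, 585, 595, 604, 601, 602, 597, 608, 611, 605, 607, 610, 609, 608, 612]
```

The tile edge appears at row 172.7 on both sides against 172.3 predicted for level, so there's no tilt. Last 0.7 mm.

Emit:
arm_command(series=[{"xyz": [0, 0, -0.4], "roll": 0}, {"xyz": [0, 0, -0.7], "roll": 0}, {"xyz": [0, 0, -0.7], "roll": 0}, {"xyz": [0, 0, -0.7], "roll": 0}, {"xyz": [0, 0, -0.7], "roll": 0}, {"xyz": [0, 0, -0.7], "roll": 0}])

```text
t: 23.47
position: [0.5038, 0.072, 0.063]
tcp_rot: [180.0, 0.0, 160.3]
contact_force: [-3.0, -0.8, 9.8]
gripper_width: 0.0001
grasp_force: 4.9
```

Run:
```python
from m import *
s=robot.observe();z=s['position'][2];print(z,s['contact_force'],np.abs(s['joint_velocities']).max())
d=snap('wrist');e=snap('scene');f=snap('side');S=robot.observe();print(S['position'])
g0=pickle.load(open('w7.pkl','rb'))
for n,g,p in(('scene',e,g0[1]),('side',f,g0[2])):
    df=cv2.absdiff(p['img'],g['img']).max(2)
    for k,X in(('salt',(.712,-.015,.045)),('tin',(.69,-.209,.036)),('pot',(.396,-.06,.012))):
        x,y=proj(g,[X])[0].astype(int);print(n,k,np.median(df[y-12:y+12,x-8:x+8]),end=' ')
for dx in(-20,20):
    q=d['img'][166:182,316+dx].astype(int).sum(1);print(q.tolist())
if abs(S['position'][2]-.063)<.0006: print(robot.finish_job())
```

```text
0.062979619981223 [-3.01877387 -0.78890397  9.77776754] 0.08288890224733615
[0.50382481 0.07198673 0.06299005]
scene salt 2.0 scene tin 2.0 scene pot 2.0 side salt 2.0 side tin 2.0 side pot 2.0 [377, 302, 197, 189, 194, 201, 235, 403, 506, 551, 587, 610, 623, 620, 622, 622]
[340, 304, 206, 189, 206, 213, 275, 400, 487, 540, 581, 600, 596, 602, 600, 609]
the job is handed in; nothing more can be done
None
```

The job is handed in: cork and second tile are laid centred in the box, and the fingertips hold the stack level with the rails (TCP z 63.0 mm, about 10 N), with salt, tin and pot unmoved.

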